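# Close the wiring box and run the display shelf out to its pencil line

### The arm

A 6-joint arm with a two-finger parallel gripper is mounted at the origin on the work surface. World frame = base frame: x ahead of the robot, y to its left, z up, the work surface at z = 0. Lengths are in m, angles in degrees, forces in N, time in s.
With the tool pointing down it reaches from about 0.35 to 0.875 m from the base axis. Payload 4.2 kg.
Tool frame: the origin (TCP) lies midway between the tips of the shut fingers; the grasp point (between the pads) lies 19 mm behind it; z points along the fingers, y is the line along which they close (so a half turn about z gives the same grasp; the last joint's range is limited). The gripper opens to 87 mm and grips with 3 to 60 N. Pads are 19 mm wide; open, the fingers measure 117 mm over their backs; the gripper's body (75 mm by 190 mm) begins 51 mm behind the grasp point.
Start: joints at [-55.199, 22.042, 0.453, 0, -68.411, -14.817], TCP at [0.214, -0.587, 0.223] pointing down, gripper open.
Joint ranges: [-179.83, 179.83], [-69.29, 118.12], [-61.27, 80.66], [-181.25, 117.63], [-171.15, -9.14], [-177.46, 177.46]. Speed limits (degrees/s): [159.86, 159.86, 180, 180, 180, 180].

### API

Orientations are given as a 3x3 rotation matrix whose columns are the frame's x, y, z axes.
In Python, from station import sense, capture, finish_job, silhouettes, landmark_of gives the robot as it stands.
- The arm moves only by the tool step_arm, never from a script. Its arguments are lists of equal length, an entry for each row: "linear": the shift along the tool's x, y, z in mm, a list of three; "delta_rot": the turn, a rotation vector about the tool's x, y, z in rad, a list of three; "grip": the finger opening in mm, from 0 to 87. A call has 1 to 10 rows; each row shifts and turns the commanded pose from where the row before left it, along the tool's axes as they then stand; what a row does not reach is not made up. A row lasts 1/8 s, in which the tool goes at most 62.5 mm and 10.7 degrees, less where a joint would pass 70% of its speed; a pose out of reach is approached as far as the arm can. A call with a gripper value outside its range is refused whole. The fingers move at their own pace and stop on an object; the grip force is fixed at half the most. Time passes only in rows, so rows that do not move let the fingers close. It gives the time, the measured TCP pose, the force, the opening and the grip force at its end, in the units of the state.
- sense(): the state, without advancing time (a new reading comes with each control period).
- capture(name): name is "side" or "top"; returns a dict with "img" (384x512x3 uint8, red, green, blue), "fx", "fy", "cx", "cy" (pixels), "k1" (the pictures are not rectified: a ray, as slopes to the right and down, at radius r is drawn at 1 + k1 r^2 times it, then the intrinsics apply), "world_to_cam" (4x4, takes a point from world to camera coordinates). Camera axes: x right, y up, looking along -z (the intrinsics and any distortion apply to the point x, -y, -z); pixel columns grow to the right and rows downward; lengths in m; the calibration is good to about 2 mm. A picture is of the moment at which its call begins. There is no depth.
- finish_job(): hands the job in; it is judged then, once.
Trained networks look in the newest picture that a camera, given by its name, has taken for a name from the list of things; names that differ only in an ending like _2 or _b are one class to them, and where a whole thing is asked for, a point or a joint stands for the part that bears it (a point fixed in the world has none). Each returns a list of dicts, best first, with "score" (0 to 1); they miss things now and then, are a little off and sometimes report something else, mostly with a low value. They report only what shows in the picture. A call takes as long as a camera call. They do not tell look-alikes from the thing itself.
- silhouettes(camera, label): "mask" (384x512 bool, what is visible of it) and "point" ([column, row] in pixels, amid what is visible of it).
- landmark_of(camera, label): "point" ([column, row] in pixels: a listed point, or the origin of a listed thing).
The state is a dict: "time_s": time; "joints": joint angles; "joint_velocities": joint speeds; "effort": joint torques, N m; "tcp_pos": TCP position; "ee_rot": TCP orientation; "wrist_force": force on the tool from outside, world axes, zero at the start; "moment": the same for the moment, N m; "gripper_width": opening from 0.0 (shut) to 1.0 (fully open); "gripper_force": force on a finger pad.
Only numpy, scipy, OpenCV 4.12 (cv2) and the standard library are available. Lean on these libraries where they do the work, as an engineer would, in place of code of your own. Each camera call takes 0.05 s, during which the arm holds its last target. There are 200 camera calls.

### The job

Put the loose cover back on the wiring box of the display stand, fully down over its two pins. Then slide the shelf board, resting on the pedestal all the way and never lifted or allowed to tip, out over the box until the pencil line across it is level with the pedestal's front edge, square to that edge and centred on the pedestal. It would now tip off by itself, so finish while still holding it: keep its rear end in hand and pressed down flat on the pedestal, still, so that I can screw it down; leave the other things on the bench alone.

Things in the scene. Friction and masses are not known exactly. Their poses are not given: they have to be found in the camera images.
- stand: display stand, fixed: marble base slab 12 mm thick, on one end a pedestal of dark steel tube with a brown wooden cap 220 mm deep (x) x 240 mm wide (y), flat top 92 mm above the bench. Origin on the bench below the middle of the cap's front edge; x level outward (the way the shelf slides, roughly world -y), z up. Cap x = -220 to 0 mm, base slab x = -230 to 200 mm, y = +-130 mm
- pedestal_edge (a point): the middle of the top front edge of the pedestal's cap, 92 mm above the bench; axes as the stand's (x outward, y along the edge, z up)
- shelf: loose plywood board on the cap, 260 (x) x 200 (y) x 15 mm, 0.4 to 0.65 kg, rear edge with an upright cleat. Origin mid-underside; x to the front end that goes outward. It starts 15 to 45 mm past the edge, a little crooked. Pencil line across it 178 mm from the front end. Centre of mass some 28 mm outward of the line: with the line at the edge it tips unless held. Dark screw holes are looks
- line_mid (a point): the middle of the pencil line, taken at the board's underside: 48 mm behind the shelf's origin; axes as the shelf's. At the goal it coincides with pedestal_edge
- cleat_mid (a point): the centre of the cleat along the shelf's rear edge: 18 mm thick (x), 200 mm long (y), 40 mm high, standing on the board's top face, so this point is 20 mm above that face (127 mm above the bench as the board lies) and 73 mm behind the pencil line; axes as the shelf's. It can be gripped from above across its 18 mm
- wiring_box: the lamp's grey plastic wiring box, open on top, fixed on the base slab in front of the pedestal: 86 mm (its x) x 56 mm (its y) x 38 mm high, standing on the base slab so that its rim is 50 mm above the bench. Origin at the centre of its underside, x roughly outward, z up
- box_rim (a point): the centre of the box's opening at the height of its rim, 50 mm above the bench; axes as the box's. Two steel pins of 6 mm diameter with round tips stand on the box's x axis, 34 mm either side of this point, and rise 15 mm above the rim
- cover: the box's loose grey plastic cover, a flat moulding 90 mm (its x) x 62 mm (its y) x 12 mm thick, 60 g, lying flat on the bench beside the stand. Two through holes of 11 mm diameter lie on its x axis, 34 mm either side of the centre. Origin at the centre of its underside. It fits either way round; on the box it overhangs the walls by 2 to 3 mm all round
- cover_mid (a point): the centre of the cover, half-way through its 12 mm; axes as the cover's (x along its 90 mm, z up). On the box it lies 6 mm above box_rim
- candle_pot: bystander: a banded stone candle pot, 80 mm across and 62 mm high, origin at the centre of its underside
- screwdriver: bystander: a screwdriver lying on the bench
- label_roll: bystander: an upright roll of white labels, 60 mm across and 55 mm high, origin at the centre of its underside
- marble_board: bystander: a black marble serving board with round ends, 200 x 100 x 16 mm, origin at the centre of its underside
There are look-alikes about, which are no part of the job. There is more than one size of the cover; the job needs the smallest.

How it is judged (in metres and radians):
On the way, in this order (a step that is already met when the one before it is completed fails the run):
1. the cover is seated on the box's pins and let go (horizontal distance between cover_mid and box_rim below 0.005 m and z of cover_mid in the frame of box_rim between 0.0035 and 0.0085 m and angle between the x axis of cover_mid and the x axis of box_rim, either way round below 0.15 rad and angle between cover_mid's own z axis and vertical below 0.05 rad and contact force between the fingers and cover below 0.05 N), for 0.2 s.
2. the shelf's pencil line is level with the pedestal's edge and the shelf is held there (x of line_mid in the frame of pedestal_edge between -0.006 and 0.006 m and y of line_mid in the frame of pedestal_edge between -0.015 and 0.015 m and z of line_mid in the frame of pedestal_edge between -0.004 and 0.004 m and angle between the x axis of line_mid and the x axis of pedestal_edge, either way round below 0.06 rad and angle between line_mid's own z axis and vertical below 0.035 rad and contact force between each of the fingers, stand and shelf above 1 N and linear speed of shelf below 0.01 m/s), for 0.3 s.
At the end, for the whole second after the job is handed in: Cover flat on the rim over both pins (5 mm, 2.5 mm of fully down). Pencil line within 6 mm of the pedestal edge, 15 mm of centred, square to 0.06 rad; board level (0.035 rad, 4 mm) and still, bearing on the pedestal and held by the fingers with over 1 N each. Robot still holding (all of step 1 and all of step 2); the arm keeps its last pose, push and grip.
It fails at once if the shelf board tips by more than 0.12 rad (angle between line_mid's own z axis and vertical above 0.12 rad).
It fails at once if the shelf board is lifted more than 15 mm off the pedestal (z of shelf in the frame of pedestal_edge above 0.015 m).
It fails at once if a bystander is moved more than 30 mm (distance of any of candle_pot, screwdriver, label_roll, marble_board from where it was at the start of the episode above 0.03 m).
It also fails if it takes over 58 s, if anything falls off the work surface, if the arm or the gripper's body presses on something with over 40 N, if the wrist force passes 120 N, or if a joint passes its speed limit or range.

## Working session

There is one attempt and no reset: what is moved stays moved. The work goes in short steps, Python scripts to look and compute and a tool call to move; the robot and the scene stay as the last step left them, time stands still between calls to the robot, and variables do not carry over. Pictures are saved under pics/ and viewed, at most 10 in all, crops included, and the job is handed in when it is done.

Besides the shell and the picture viewer there is one more tool, called after ">>>" by a JSON object that holds its "name" and its "arguments". step_arm: Moves the arm, as the interface text tells. Its arguments: {"type":"object","properties":{"linear":{"type":"array"},"delta_rot":{"type":"array"},"grip":{"type":"array"}},"required":["linear","delta_rot","grip"]}

```bash
ls; mkdir -p pics; cat > h.py <<'E'
import numpy as np,cv2
from station import *
def ray(c,px):
    K=np.array([[c['fx'],0,c['cx']],[0,c['fy'],c['cy']],[0,0,1.]])
    p=((np.array(px,float)-[c['cx'],c['cy']])/[c['fx'],c['fy']])
    u=p.copy()
    for _ in range(20): u=p/(1+c['k1']*(u@u))
    T=np.array(c['world_to_cam']);R,t=T[:3,:3],T[:3,3]
    return -R.T@t, R.T@np.array([u[0],-u[1],-1.])
def atz(c,px,z):
    o,d=ray(c,px); return o+d*(z-o[2])/d[2]
def proj(c,P):
    T=np.array(c['world_to_cam']);q=T[:3,:3]@np.array(P)+T[:3,3]
    u=np.array([q[0],-q[1]])/-q[2]; u=u*(1+c['k1']*(u@u))
    return u*[c['fx'],c['fy']]+[c['cx'],c['cy']]
E
python3 - <<'E'
from h import *
s=sense();print(s['tcp_pos'],s['ee_rot'],s['time_s'])
C={n:capture(n) for n in('top','side')}
cv2.imwrite('pics/a.png',cv2.cvtColor(cv2.resize(C['top']['img'],(800,600),interpolation=cv2.INTER_CUBIC),cv2.COLOR_RGB2BGR))
cv2.imwrite('pics/b.png',cv2.cvtColor(cv2.resize(C['side']['img'],(800,600),interpolation=cv2.INTER_CUBIC),cv2.COLOR_RGB2BGR))
Z={'cover':0.012,'cover_mid':.006,'pedestal_edge':.092,'line_mid':.092,'cleat_mid':.127,'box_rim':.05,'shelf':.092,'candle_pot':0.,'label_roll':0.,'screwdriver':0.01,'marble_board':0.}
for n,c in C.items():
    print(n,ray(c,(256,192)))
    for l,z in Z.items():
        for r in landmark_of(n,l): print(n,l,np.round(r['point'],1),round(r['score'],2),np.round(atz(c,r['point'],z),4)[:2])
E
```

```text
pics
[ 0.21340719 -0.58680154  0.22144717] [[-9.39860548e-01 -3.41557350e-01 -8.52197569e-04]
 [-3.41558398e-01  9.39858327e-01  2.04583841e-03]
 [ 1.02173835e-04  2.21387805e-03 -9.99997544e-01]] 0.0
top (array([ 0.46321357, -0.15734489,  1.2736236 ]), array([ 0.08615466, -0.01103845, -0.99624396]))
top cover [303.7 277.5] 0.73 [ 0.3143 -0.3245]
top cover [297.2 224.4] 0.71 [ 0.4762 -0.3006]
top cover [395.5 204.5] 0.7 [ 0.5457 -0.6103]
top cover_mid [393.6 205.3] 0.96 [ 0.5434 -0.6062]
top cover_mid [306.7 278. ] 0.81 [ 0.3123 -0.3346]
top cover_mid [294.2 224.4] 0.63 [ 0.476 -0.292]
top pedestal_edge [181.5 211.3] 0.55 [0.5033 0.0429]
top pedestal_edge [187.  218.7] 0.45 [0.4825 0.026 ]
top line_mid [133.4 206.9] 0.83 [0.5115 0.1848]
top line_mid [188.9 219.6] 0.65 [0.48   0.0204]
top cleat_mid [108.3 202.6] 0.68 [0.52   0.2486]
top box_rim [226.7 221.4] 0.87 [ 0.4788 -0.0863]
top shelf [153.3 212.8] 0.74 [0.4963 0.1251]
top candle_pot [349.1 168.1] 0.77 [ 0.6577 -0.4634]
top label_roll [133.4 206.1] 0.68 [0.5178 0.2116]
top label_roll [276.8 141.2] 0.63 [ 0.736  -0.2326]
top scre
[... 463 characters left out ...]
.8 137.6] 0.71 [ 0.537  -0.5984]
side cover_mid [354.4 177.4] 0.47 [ 0.3945 -0.463 ]
side pedestal_edge [304.9 195. ] 0.26 [ 0.4333 -0.2302]
side line_mid [178.6 280.4] 0.67 [0.5035 0.1822]
side cleat_mid [150.5 290.3] 0.67 [0.514  0.2528]
side box_rim [259.7 230. ] 0.97 [ 0.4724 -0.0814]
side box_rim [305.2 197.8] 0.23 [ 0.4455 -0.2556]
side shelf [192.3 266.5] 0.81 [0.5063 0.1338]
side candle_pot [290.8 143.2] 0.8 [ 0.6514 -0.4711]
side label_roll [230.4 172.1] 0.83 [ 0.7161 -0.2322]
side label_roll [289.2 145. ] 0.67 [ 0.6501 -0.46  ]
side label_roll [147.6 292.7] 0.18 [0.587  0.2293]
side screwdriver [354.5 173.6] 0.66 [ 0.4015 -0.4742]
side marble_board [139.5 213.3] 0.6 [0.8075 0.0696]
```

View pics/a.png

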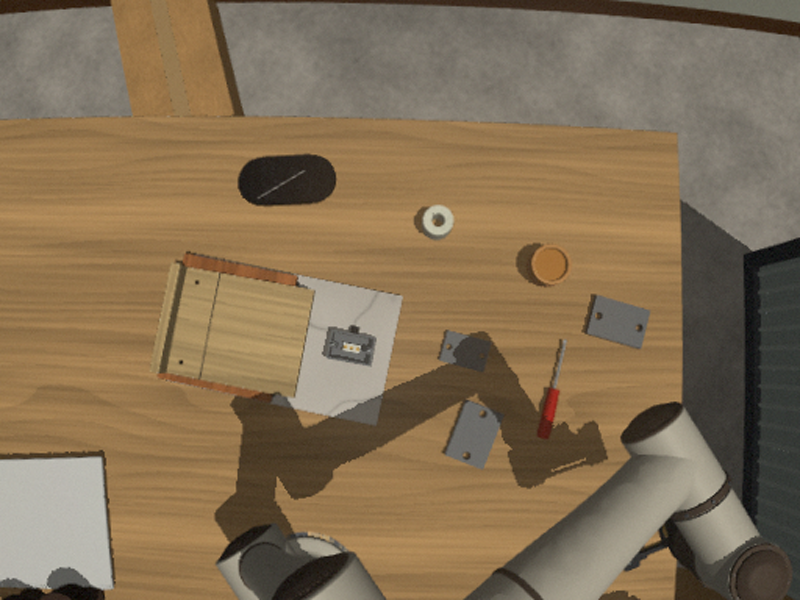

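View pics/b.png

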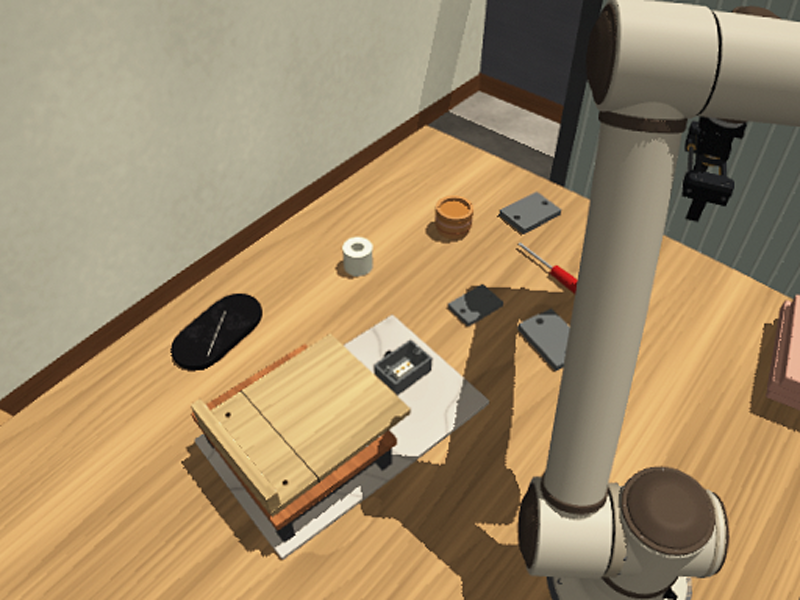

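Top view (800x600 scale): the cover candidates are grey plates at (464,350), (472,433) and (617,321), and the first looks smallest. The box is at (350,345). The board has its cleat at (167,318) and its line at (212,325). The screwdriver lies at (552,390). Next I'll check sizes and take a close crop.

```bash
python3 - <<'E'
from h import *
C={n:capture(n) for n in('top','side')}
def rect(c,m,z):
    cs,_=cv2.findContours(m.astype('uint8'),cv2.RETR_EXTERNAL,cv2.CHAIN_APPROX_NONE)
    k=max(cs,key=cv2.contourArea)[:,0]
    P=np.array([atz(c,p,z)[:2] for p in k],np.float32)*1000
    (x,y),wh,a=cv2.minAreaRect(P)
    if wh[0]<wh[1]: wh=wh[::-1];a+=90
    a=(a+90)%180-90
    return np.round([x,y,*wh,a],1)
for n,c in C.items():
    for l,z in(('cover',.012),('wiring_box',.05),('shelf',.107),('stand',.012)):
        for r in silhouettes(n,l): print(n,l,round(r['score'],2),np.round(r['point']),rect(c,r['mask'],z))
a=C['top']['img'][180:310,190:350]; b=C['side']['img'][170:250,230:370]
a=cv2.resize(a,(640,520),interpolation=cv2.INTER_CUBIC)
cv2.imwrite('pics/c.png',a[:,:,::-1])
E
```

```text
top cover 0.84 [396. 206.] [ 542.5 -608.9  126.6   85.6   76.5]
top cover 0.82 [300. 279.] [ 313.8 -322.5  115.1   81.   -20.8]
top cover 0.79 [297. 222.] [ 478.  -301.1   92.4   64.2   74.8]
top wiring_box 0.96 [225. 221.] [482.7 -81.4  87.5  71.1  79.5]
top shelf 0.61 [149. 213.] [499.4 139.  283.5 205.3  81.3]
top shelf 0.49 [180. 116.] [784.   49.7 183.4  96.5 -88.8]
top stand 0.74 [210. 227.] [491.7  67.  449.8 263.   79.9]
side cover 0.86 [303. 196.] [ 473.3 -292.    95.2   66.3   77.3]
side cover 0.72 [341. 136.] [ 540.  -604.1  127.1   90.8   76.1]
side wiring_box 0.74 [257. 231.] [469.2 -67.4  98.9  81.5  81.5]
side wiring_box 0.52 [192. 269.] [541.9 111.4 278.8 252.1  81.5]
side shelf 0.6 [191. 269.] [509.  134.5 260.3 234.5  81.2]
side shelf 0.43 [258. 232.] [441.2 -35.3  90.1  74.4  79.5]
side shelf 0.35 [238. 286.] [443.1 102.6 389.9 239.8  80.2]
side stand 0.93 [239. 284.] [486.4  61.3 433.9 265.6  80.3]
side stand 0.3 [289. 137.] [ 662.5 -479.7  156.4   83.5  -54.8]
```

View pics/c.png

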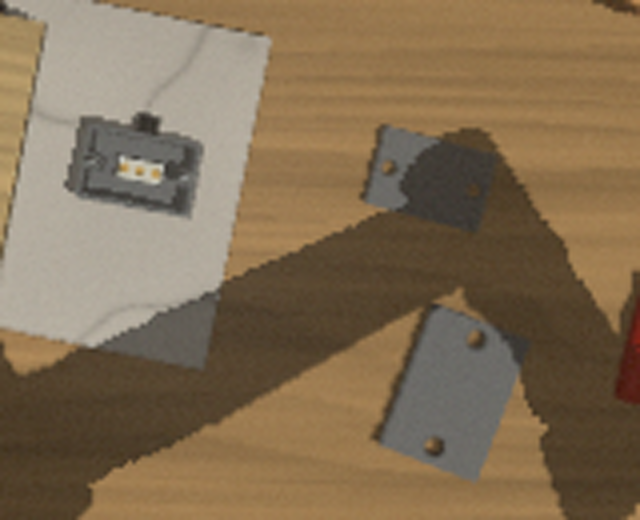

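The 92x64 mm plate at full-res (297,222) is the job's cover; the others measure 115 and 127 mm long. Its holes sit at crop (388,167) and (472,188). The box has a gland on its far side. Next is a crop of the stand.

```bash
python3 - <<'E'
from h import *
c=capture('top')
cv2.imwrite('pics/d.png',cv2.resize(c['img'][155:275,97:257],(800,600),interpolation=cv2.INTER_CUBIC)[:,:,::-1])
f=lambda u,v:(190+u/4-.4,180+v/4-.4)
for p in((388,167),(472,188)): print(atz(c,f(*p),.010))
# cover fit: dump mask contour edges
E
```

```text
[ 0.48467598 -0.26796374  0.01      ]
[ 0.47024267 -0.3331794   0.01      ]
```

View pics/d.png

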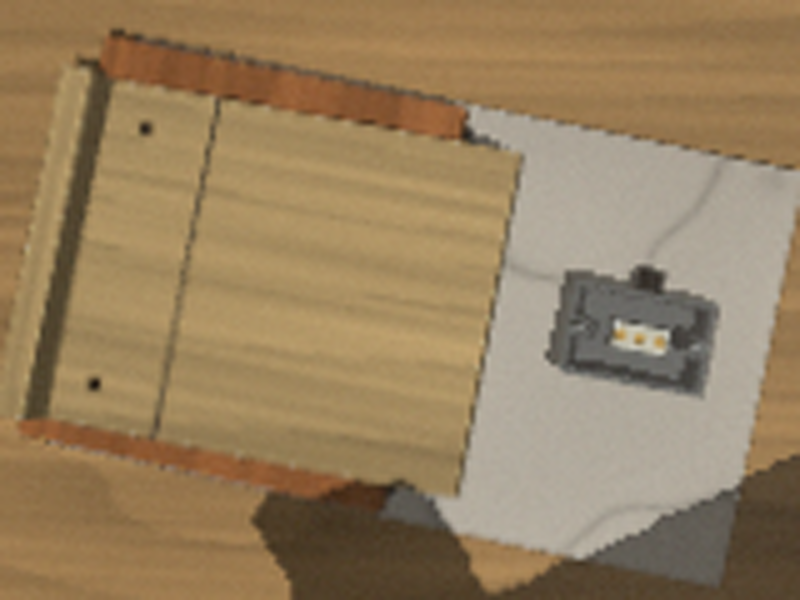

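The crop shows the cap's far front corner near (467,106), the near one near (385,508) in shadow, and the base's front corners near (800,172) and (720,586). The pencil line runs (218,100) to (155,437), and the box rim corners are about (567,270), (718,303), (703,397) and (552,362).

```bash
python3 - <<'E'
from h import *
c=capture('top')
f=lambda u,v:(97+u/5-.4,155+v/5-.4)
def show(t,p,z): print(t,np.round(atz(c,f(*p),z)[:2]*1000,1))
for p in((113,33),(467,105),(385,508),(20,422)): show('cap',p,.092)
for p in((800,170),(720,586)): show('slab',p,.012)
for p in((218,98),(155,438),(522,153),(457,495)): show('board',p,.107)
for p in((78,63),(8,418)): show('cleat rear',p,.147)
for p in((567,270),(718,303),(703,397),(552,362)): show('box',p,.05)
for p in((580,325),(690,340)): show('pin',p,.06)
# outside edge fits of the stand silhouette's front edge
d=capture('side')
for r in landmark_of('side','box_rim')[:1]: print(atz(d,r['point'],.05)*1000)
# consistency: triangulate box_rim, cover_mid, line_mid
import itertools
for l in('box_rim','cleat_mid','line_mid','cover_mid'):
    A=landmark_of('top',l);B=landmark_of('side',l)
    for a in A:
        for b in B:
            o1,d1=ray(c,a['point']);o2,d2=ray(d,b['point'])
            s=np.linalg.lstsq(np.c_[d1,-d2],o2-o1,rcond=None)[0]
            p,q=o1+d1*s[0],o2+d2*s[1]
            if np.linalg.norm(p-q)<.012: print(l,np.round((p+q)*500,1),np.round(np.linalg.norm(p-q)*1000,1))
E
```

```text
cap [644.8 235.2]
cap [607.6  22.5]
cap [373.6  60.8]
cap [414.6 278.9]
slab [ 582.9 -172.9]
slab [ 326.9 -131.3]
board [606.  165.5]
board [409.3 192.8]
board [579.  -12.6]
board [383.6  17.2]
cleat rear [618.9 236.2]
cleat rear [418.8 265.6]
box [515.4 -35.2]
box [ 498.4 -125.8]
box [ 442.3 -118.6]
box [460.4 -28.2]
pin [482.7 -45. ]
pin [ 475.8 -110.3]
[472.25594686 -74.45727023  50.        ]
box_rim [476.2 -78.   43.3] 1.6
cleat_mid [508.  262.7 127.8] 0.9
line_mid [508.3 181.   91.2] 9.4
cover_mid [ 539.3 -601.5   -6.9] 6.1
cover_mid [ 473.5 -290.7   13.9] 8.4
cover_mid [ 313.3 -323.1    2.8] 11.4
```

Plan, in mm: cover (477.5,-300.6) with yaw 77.5°, box (479,-78) with yaw 79°, edge (489,43.5) with outward direction 9.5° from -y toward -x. The board needs to move about 137. First turn the tool +57.5° about world z.

>>> {"name": "step_arm", "arguments": {"linear": [[0,0,0],[0,0,0],[0,0,0],[0,0,0],[0,0,0],[0,0,0],[0,0,0]], "delta_rot": [[0,0,-0.17],[0,0,-0.17],[0,0,-0.17],[0,0,-0.17],[0,0,-0.17],[0,0,-0.153],[0,0,0]], "grip": [87,87,87,87,87,87,87]}}

```text
time_s: 3.18
tcp_pos: [0.2136, -0.5873, 0.2225]
ee_rot: [[-0.219, -0.976, -0.0], [-0.976, 0.219, 0.0], [-0.0, 0.0, -1.0]]
wrist_force: [-0.2, 0.2, 0.2]
gripper_width: 0.997
gripper_force: 0.0
```

```bash
cat >> h.py <<'E'
def go(x,y,z,yaw=None):
    """print tool-frame shift (mm) to target (mm), tool-y world yaw (mod 180)"""
    s=sense();R=np.array(s['ee_rot']);p=np.array(s['tcp_pos'])*1000
    a=np.degrees(np.arctan2(R[1,1],R[0,1]))
    print('t',s['time_s'],'tcp',np.round(p,1),'yaw_y',round(a,2),'z',np.round(R[:,2],3),'shift',np.round(R.T@(np.array([x,y,z])-p),1),
      '' if yaw is None else ('rotz rad',round(-np.radians((yaw-a+90)%180-90),4)),'F',np.round(s['wrist_force'],1),'w',s['gripper_width'],s['gripper_force'])
E
python3 -c "
from h import *
go(477.5,-300.6,100,167.5)"
```

```text
t 3.175 tcp [ 213.6 -587.3  222.5] yaw_y 167.35 z [-0.  0. -1.] shift [-337.6 -194.7  122.5] ('rotz rad', np.float64(-0.0027)) F [-0.2  0.2  0.2] w 0.9974084575104278 0.0
```

>>> {"name": "step_arm", "arguments": {"linear": [[-33.8,-19.5,6],[-33.8,-19.5,6],[-33.8,-19.5,6],[-33.8,-19.5,6],[-33.8,-19.5,6],[-33.8,-19.5,10],[-33.8,-19.5,15],[-33.8,-19.5,20],[-33.8,-19.5,25],[-33.4,-19.2,22]], "delta_rot": [[0,0,0],[0,0,0],[0,0,0],[0,0,0],[0,0,0],[0,0,0],[0,0,0],[0,0,0],[0,0,0],[0,0,0]], "grip": [87,87,87,87,87,87,87,87,87,87]}}

```text
time_s: 4.42
tcp_pos: [0.4778, -0.2991, 0.1]
ee_rot: [[-0.22, -0.975, 0.0], [-0.975, 0.22, -0.0], [0.0, -0.0, -1.0]]
wrist_force: [0.4, -1.1, 0.4]
gripper_width: 0.997
gripper_force: 0.0
```

>>> {"name": "step_arm", "arguments": {"linear": [[0,0,0],[0,0,0]], "delta_rot": [[0,0,0],[0,0,0]], "grip": [87,87]}}

```text
time_s: 4.68
tcp_pos: [0.4771, -0.3004, 0.1009]
ee_rot: [[-0.218, -0.976, 0.0], [-0.976, 0.218, -0.0], [0.0, -0.0, -1.0]]
wrist_force: [-0.4, -1.1, -0.3]
gripper_width: 0.996
gripper_force: 0.0
```

```bash
python3 - <<'E'
from h import *
go(477.5,-300.6,3,167.5)
d=capture('side')
print(proj(d,[.4775,-.3006,.012]))
cv2.imwrite('pics/e.png',cv2.resize(d['img'][140:250,235:380],(725,550),interpolation=cv2.INTER_CUBIC)[:,:,::-1])
E
```

```text
t 4.675 tcp [ 477.1 -300.4  100.9] yaw_y 167.4 z [ 0. -0. -1.] shift [ 0.1 -0.4 97.9] ('rotz rad', np.float64(-0.0018)) F [-0.4 -1.1 -0.3] w 0.9959439295024642 0.0
[303.94949388 192.6530293 ]
```

View pics/e.png

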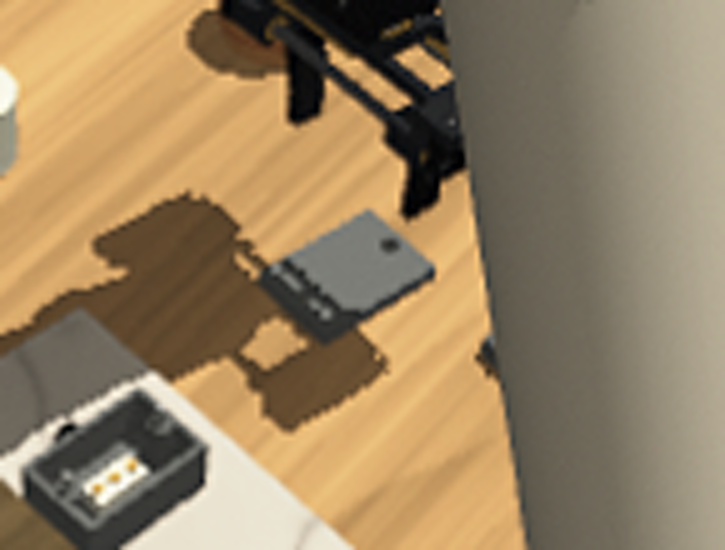

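The side crop shows the open fingers straddling the small cover, whose centre is at crop (349,271) and agrees with the projection to about 2 px. The box's gland at (65,432) sits below the rim. Descend and grip.

>>> {"name": "step_arm", "arguments": {"linear": [[0,0,20],[0,0,25],[0,0,25],[0,0,17],[0,0,8],[0,0,2.5],[0,0,0]], "delta_rot": [[0,0,0],[0,0,0],[0,0,0],[0,0,0],[0,0,0],[0,0,0],[0,0,0]], "grip": [87,87,87,87,87,87,87]}}

```text
time_s: 5.6
tcp_pos: [0.4774, -0.3005, 0.0038]
ee_rot: [[-0.218, -0.976, 0.001], [-0.976, 0.218, -0.0], [0.0, -0.001, -1.0]]
wrist_force: [1.0, -0.3, -0.3]
gripper_width: 1.0
gripper_force: 0.0
```

>>> {"name": "step_arm", "arguments": {"linear": [[0,0,0],[0,0,0],[0,0,0],[0,0,0],[0,0,0],[0,0,0]], "delta_rot": [[0,0,0],[0,0,0],[0,0,0],[0,0,0],[0,0,0],[0,0,0]], "grip": [57,57,57,57,57,57]}}

```text
time_s: 6.35
tcp_pos: [0.4767, -0.3, 0.0032]
ee_rot: [[-0.217, -0.976, -0.001], [-0.976, 0.217, 0.0], [-0.0, 0.001, -1.0]]
wrist_force: [-1.8, 1.2, 3.5]
gripper_width: 0.71
gripper_force: 30.0
```

>>> {"name": "step_arm", "arguments": {"linear": [[0,0,-20],[0,0,-40],[0,0,-37],[-20,4.6,0],[-40,8,0],[-50,10.4,0],[-50,10.4,0],[-40,8,0],[-17,4.6,0],[0,0,0]], "delta_rot": [[0,0,0],[0,0,0],[0,0,0],[0,0,0],[0,0,0],[0,0,0],[0,0,0],[0,0,0],[0,0,0],[0,0,-0.026]], "grip": [57,57,57,57,57,57,57,57,57,57]}}

```text
time_s: 7.6
tcp_pos: [0.4784, -0.0768, 0.0991]
ee_rot: [[-0.188, -0.982, -0.002], [-0.982, 0.188, 0.0], [0.0, 0.002, -1.0]]
wrist_force: [0.8, -0.9, -0.4]
gripper_width: 0.709
gripper_force: 30.0
```

>>> {"name": "step_arm", "arguments": {"linear": [[0,0,0],[0,0,0],[0,0,0]], "delta_rot": [[0,0,0],[0,0,0],[0,0,0]], "grip": [57,57,57]}}

```text
time_s: 7.98
tcp_pos: [0.4791, -0.0789, 0.0999]
ee_rot: [[-0.193, -0.981, -0.0], [-0.981, 0.193, -0.0], [0.0, 0.0, -1.0]]
wrist_force: [0.1, 0.6, -0.8]
gripper_width: 0.705
gripper_force: 30.0
```

```bash
python3 - <<'E'
from h import *
go(479,-78,75,169)
C={n:capture(n) for n in('side','top')}
d=C['side']
z=sense()['tcp_pos'][2]-.003
for l in('cover_mid','box_rim'):
  for r in landmark_of('side',l): print(l,r['point'],r['score'],atz(d,r['point'],z+.006 if l[0]=='c' else .05))
u,v=proj(d,[.479,-.078,.08]);u,v=int(u),int(v)
a=cv2.resize(d['img'][v-50:v+40,u-60:u+60],(800,600),interpolation=cv2.INTER_CUBIC)
print(u-60,v-50)
cv2.imwrite('pics/f.png',a[:,:,::-1])
E
```

```text
t 7.975 tcp [479.1 -78.9  99.9] yaw_y 168.87 z [-0. -0. -1.] shift [-0.8  0.3 24.9] ('rotz rad', np.float64(-0.0023)) F [ 0.1  0.6 -0.8] w 0.7046497727630634 29.987882673740387
cover_mid [355.3, 215.2] 0.77 [ 0.28431017 -0.24793913  0.10296384]
cover_mid [259.3, 217.1] 0.58 [ 0.47462079 -0.08139245  0.10296384]
box_rim [261.4, 230.4] 0.84 [ 0.46801965 -0.08327396  0.05      ]
197 172
```

View pics/f.png

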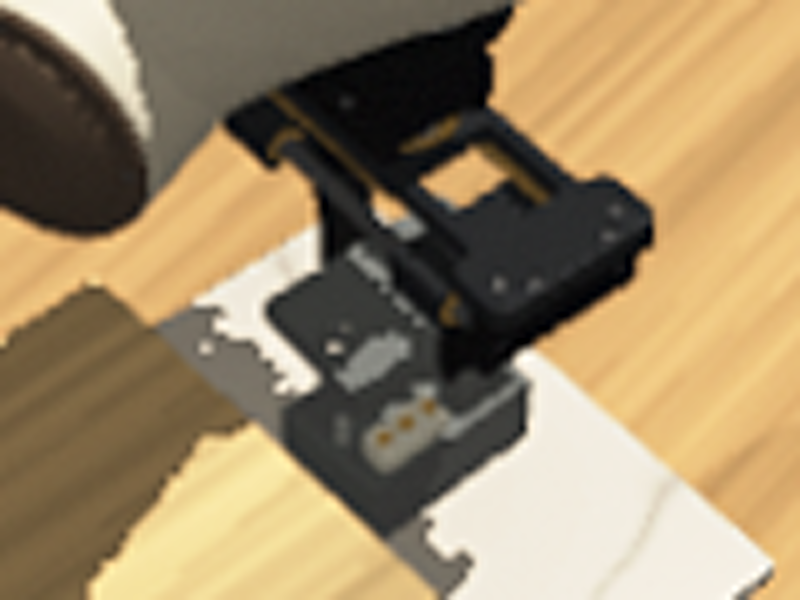

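The side crop shows the cover level above the box, its rear hole at crop (335,347), and no obstacles. Next, compare hole and box in the same camera.

```bash
python3 - <<'E'
from h import *
d=capture('side')
h=(197+335*.15-.4,172+347*.15-.4)
print('hole',[np.round(atz(d,h,z)*1000,1) for z in(.103,.109)],'expect',485.7,-45.5)
g=lambda u,v:(235+u/5-.4,140+v/5-.4)
print('rim',np.round(np.mean([atz(d,g(*p),.05) for p in((140,390),(207,443),(95,527),(25,470))],0)*1000,1))
print('pins',[np.round(atz(d,g(*p),.062)*1000,1) for p in((70,478),(160,418))])
c=capture('top')
cv2.imwrite('pics/g.png',cv2.resize(c['img'][180:260,180:286],(795,600),interpolation=cv2.INTER_CUBIC)[:,:,::-1])
E
```

```text
hole [array([485.4, -44.1, 103. ]), array([482.2, -40.5, 109. ])] expect 485.7 -45.5
rim [473.8 -76.2  50. ]
pins [array([478.1, -42.1,  62. ]), array([ 467. , -103.9,   62. ])]
```

>>> {"name": "step_arm", "arguments": {"linear": [[-0.3,2,0],[0,0,15],[0,0,12],[0,0,4],[0,0,4],[0,0,2],[0,0,0]], "delta_rot": [[0,0,0],[0,0,0],[0,0,0],[0,0,0],[0,0,0],[0,0,0],[0,0,0]], "grip": [57,57,57,57,57,57,57]}}

```text
time_s: 9.15
tcp_pos: [0.4761, -0.0776, 0.0624]
ee_rot: [[-0.192, -0.981, -0.003], [-0.981, 0.192, 0.0], [0.0, 0.003, -1.0]]
wrist_force: [-1.7, 1.5, -1.6]
gripper_width: 0.706
gripper_force: 30.0
```

No resistance with the underside 5 mm below the pin tips, so the pins have entered the holes. Continue down.

>>> {"name": "step_arm", "arguments": {"linear": [[0,0,3],[0,0,3],[0,0,2],[0,0,1.5],[0,0,0],[0,0,0]], "delta_rot": [[0,0,0],[0,0,0],[0,0,0],[0,0,0],[0,0,0],[0,0,0]], "grip": [57,57,57,57,57,57]}}

```text
time_s: 9.9
tcp_pos: [0.476, -0.0777, 0.0533]
ee_rot: [[-0.192, -0.981, -0.003], [-0.981, 0.192, -0.0], [0.001, 0.003, -1.0]]
wrist_force: [-4.9, 1.3, 1.9]
gripper_width: 0.708
gripper_force: 30.0
```

>>> {"name": "step_arm", "arguments": {"linear": [[0,0,0],[0,0,0],[0,0,0],[0,0,0],[0,0,0],[0,0,-10],[0,0,-20],[0,0,-40],[0,0,-40],[0,0,-40]], "delta_rot": [[0,0,0],[0,0,0],[0,0,0],[0,0,0],[0,0,0],[0,0,0],[0,0,0],[0,0,0],[0,0,0],[0,0,0]], "grip": [87,87,87,87,87,87,87,87,87,87]}}

```text
time_s: 11.15
tcp_pos: [0.4772, -0.0777, 0.2057]
ee_rot: [[-0.192, -0.981, 0.001], [-0.981, 0.192, 0.0], [-0.0, -0.001, -1.0]]
wrist_force: [0.4, -0.1, 0.3]
gripper_width: 0.997
gripper_force: 0.0
```

```bash
python3 - <<'E'
from h import *
d=capture('side')
a=cv2.resize(d['img'][190:265,205:305],(800,600),interpolation=cv2.INTER_CUBIC)
cv2.imwrite('pics/i.png',a[:,:,::-1])
go(515,250,225,81.6)
E
```

```text
t 11.2 tcp [480.6 -78.  211.6] yaw_y 169.03 z [ 0.012 -0.001 -1.   ] shift [-328.5   28.5  -13.3] ('rotz rad', np.float64(1.5259)) F [1.5 0.4 4.2] w 1.0014285342122573 0.0
```

View pics/i.png

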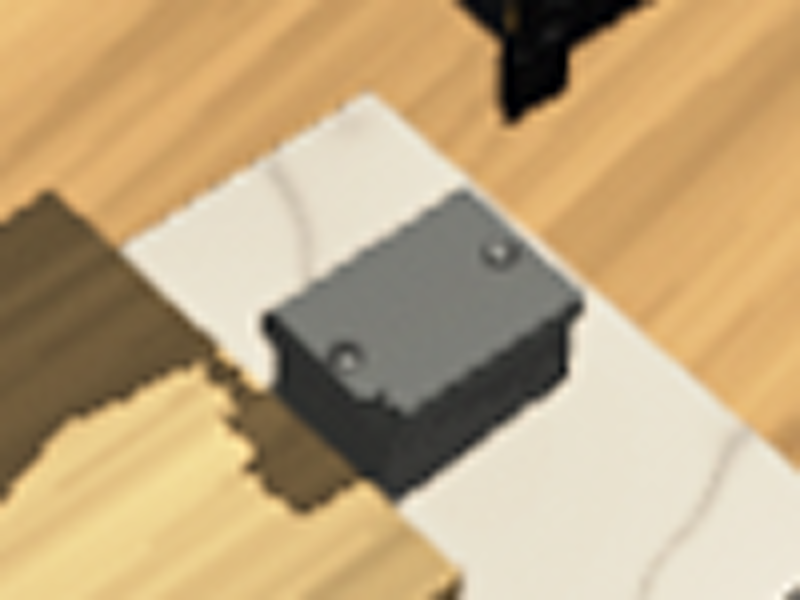

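Both pins show bright in the holes at (345,358) and (500,250), and the cover lies flat on the rim: seated. Now turn for the cleat.

>>> {"name": "step_arm", "arguments": {"linear": [[0,0,0],[0,0,0],[0,0,0],[0,0,0],[0,0,0],[0,0,0],[0,0,0],[0,0,0],[0,0,0],[0,0,0]], "delta_rot": [[0,0,0.17],[0,0,0.17],[0,0,0.17],[0,0,0.17],[0,0,0.17],[0,0,0.17],[0,0,0.17],[0,0,0.17],[0,0,0.166],[0,0,0]], "grip": [87,87,87,87,87,87,87,87,87,87]}}

```text
time_s: 12.45
tcp_pos: [0.4773, -0.0776, 0.204]
ee_rot: [[-0.989, 0.146, 0.001], [0.146, 0.989, 0.0], [-0.001, 0.0, -1.0]]
wrist_force: [-0.7, -0.4, 0.3]
gripper_width: 0.999
gripper_force: 0.0
```

```bash
python3 - <<'E'
from h import *
go(517.5,253,200,81.6); print(sense()['joints'])
E
```

```text
t 12.45 tcp [477.3 -77.6 204. ] yaw_y 81.62 z [ 0.001  0.    -1.   ] shift [  8.4 333.    4.1] ('rotz rad', np.float64(0.0004)) F [-0.7 -0.4  0.3] w 0.998859501415968 0.0
[ 1.00597496e+01  9.08563916e+00 -2.04518920e+01  3.86230817e-03
 -6.04190749e+01 -1.08437315e+02]
```

>>> {"name": "step_arm", "arguments": {"linear": [[0.8,30,0],[0.9,40,0],[0.9,40,0],[0.9,40,0],[0.9,40,0],[0.9,40,0],[0.9,40,0],[0.8,35,0],[0.8,20,0],[0.6,8,0]], "delta_rot": [[0,0,0],[0,0,0],[0,0,0],[0,0,0],[0,0,0],[0,0,0],[0,0,0],[0,0,0],[0,0,0],[0,0,0]], "grip": [87,87,87,87,87,87,87,87,87,87]}}

```text
time_s: 13.7
tcp_pos: [0.5181, 0.2536, 0.2034]
ee_rot: [[-0.989, 0.146, -0.0], [0.146, 0.989, -0.0], [0.0, -0.0, -1.0]]
wrist_force: [-0.3, -0.6, -0.4]
gripper_width: 0.998
gripper_force: 0.0
```

>>> {"name": "step_arm", "arguments": {"linear": [[0,0,20],[0,0,20],[0,0,5],[0,0,0],[0,0,0]], "delta_rot": [[0,0,0],[0,0,0],[0,0,0],[0,0,0],[0,0,0]], "grip": [70,70,70,70,70]}}

```text
time_s: 14.32
tcp_pos: [0.5188, 0.253, 0.1596]
ee_rot: [[-0.989, 0.148, 0.001], [0.148, 0.989, 0.001], [-0.001, 0.001, -1.0]]
wrist_force: [-0.3, -0.3, 0.3]
gripper_width: 0.807
gripper_force: 0.0
```

```bash
python3 - <<'E'
from h import *
go(517.5,253,112,81.6)
d=capture('side')
u,v=map(int,proj(d,[.5175,.253,.14])); print(u-60,v-50)
cv2.imwrite('pics/j.png',cv2.resize(d['img'][v-50:v+40,u-60:u+60],(800,600),interpolation=cv2.INTER_CUBIC)[:,:,::-1])
E
```

```text
t 14.325 tcp [518.8 253.  159.6] yaw_y 81.51 z [ 0.001  0.001 -1.   ] shift [ 1.3 -0.3 47.6] ('rotz rad', np.float64(-0.0016)) F [-0.3 -0.3  0.3] w 0.8072977647330761 0.0
88 236
```

View pics/j.png

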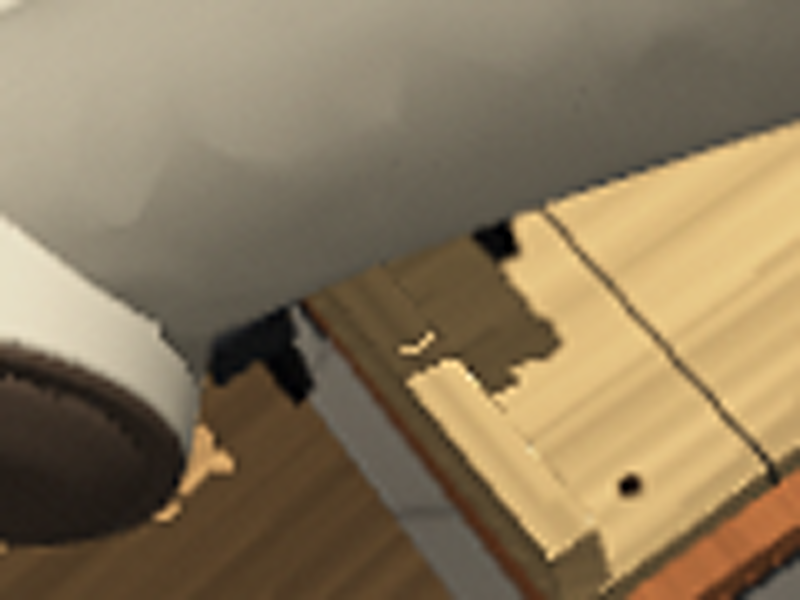

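The fingers at (500,240) and (295,390) straddle the cleat. Descend and close.

>>> {"name": "step_arm", "arguments": {"linear": [[0,0,15],[0,0,17],[0,0,10],[0,0,5],[0,0,0],[0,0,0]], "delta_rot": [[0,0,0],[0,0,0],[0,0,0],[0,0,0],[0,0,0],[0,0,0]], "grip": [70,70,70,70,70,70]}}

```text
time_s: 15.12
tcp_pos: [0.5186, 0.2532, 0.1121]
ee_rot: [[-0.989, 0.148, 0.001], [0.148, 0.989, 0.001], [-0.001, 0.001, -1.0]]
wrist_force: [0.3, 0.4, 0.8]
gripper_width: 0.806
gripper_force: 0.0
```

>>> {"name": "step_arm", "arguments": {"linear": [[0,0,0],[0,0,0],[0,0,0],[0,0,0],[0,0,0],[0,0,0],[0,0,0],[0,0,0]], "delta_rot": [[0,0,0],[0,0,0],[0,0,0],[0,0,0],[0,0,0],[0,0,0],[0,0,0],[0,0,0]], "grip": [35,25,15,12,12,12,12,12]}}

```text
time_s: 16.12
tcp_pos: [0.5183, 0.2532, 0.1116]
ee_rot: [[-0.989, 0.148, 0.0], [0.148, 0.989, 0.0], [-0.0, 0.0, -1.0]]
wrist_force: [0.0, 1.2, 0.4]
gripper_width: 0.202
gripper_force: 30.0
```

Grip measures 17.6 mm across, matching the 18 mm cleat. Try a small downward press first, then slide in stages.

>>> {"name": "step_arm", "arguments": {"linear": [[0,0,0.5],[0,0,0.5],[0,0,0]], "delta_rot": [[0,0,0],[0,0,0],[0,0,0]], "grip": [12,12,12]}}

```text
time_s: 16.5
tcp_pos: [0.5183, 0.2532, 0.1115]
ee_rot: [[-0.989, 0.147, 0.001], [0.147, 0.989, 0.0], [-0.001, 0.001, -1.0]]
wrist_force: [-1.9, 1.1, 5.1]
gripper_width: 0.204
gripper_force: 30.0
```

>>> {"name": "step_arm", "arguments": {"linear": [[0,-4,0],[-0.3,-10,0],[-0.3,-12,0],[-0.3,-12,0],[-0.3,-12,0],[-0.3,-12,0],[-0.3,-12,0],[-0.3,-10,0],[-0.2,-6,0],[0,0,0]], "delta_rot": [[0,0,0],[0,0,0],[0,0,0.004],[0,0,0.004],[0,0,0.004],[0,0,0.004],[0,0,0.0],[0,0,0],[0,0,0],[0,0,0]], "grip": [12,12,12,12,12,12,12,12,12,12]}}

```text
time_s: 17.75
tcp_pos: [0.5075, 0.1638, 0.1115]
ee_rot: [[-0.987, 0.163, 0.003], [0.163, 0.987, 0.001], [-0.002, 0.001, -1.0]]
wrist_force: [2.7, 2.4, 6.5]
gripper_width: 0.203
gripper_force: 30.0
```

>>> {"name": "step_arm", "arguments": {"linear": [[0,-4,0.4],[-0.2,-8,0.3],[-0.3,-8,0],[-0.3,-8,0],[-0.2,-6,0],[0,-4,0],[0,0,0],[0,0,0]], "delta_rot": [[0,0,0],[0,0,0],[0,0,0],[0,0,0],[0,0,0],[0,0,0],[0,0,0],[0,0,0]], "grip": [12,12,12,12,12,12,12,12]}}

```text
time_s: 18.75
tcp_pos: [0.5035, 0.1277, 0.1115]
ee_rot: [[-0.987, 0.162, 0.005], [0.163, 0.987, 0.003], [-0.005, 0.004, -1.0]]
wrist_force: [1.3, 5.3, 7.4]
gripper_width: 0.204
gripper_force: 30.0
```

```bash
python3 - <<'E'
from h import *
go(501,115.5,111.5,80.5)
c=capture('top');d=capture('side')
for n,q in(('top',c),('side',d)):
  for l in('line_mid','cleat_mid','pedestal_edge'):
    for r in landmark_of(n,l)[:1]: print(n,l,r['score'],np.round(atz(q,r['point'],.127 if l[0]=='c' else .092)*1000,1))
a=cv2.resize(c['img'][160:260,130:263],(798,600),interpolation=cv2.INTER_CUBIC)
cv2.imwrite('pics/k.png',a[:,:,::-1])
a=cv2.resize(d['img'][190:310,110:270],(800,600),interpolation=cv2.INTER_CUBIC)
cv2.imwrite('pics/l.png',a[:,:,::-1])
E
```

```text
t 18.75 tcp [503.5 127.7 111.5] yaw_y 80.65 z [ 0.005  0.003 -1.   ] shift [  0.5 -12.4  -0.1] ('rotz rad', np.float64(0.0026)) F [1.3 5.3 7.4] w 0.20446275842577852 30.025867517106235
top line_mid 0.39 [ 705.4 -230.9   92. ]
side line_mid 0.6 [487.7  45.9  92. ]
side cleat_mid 0.74 [494.6 134.3 127. ]
```

View pics/k.png

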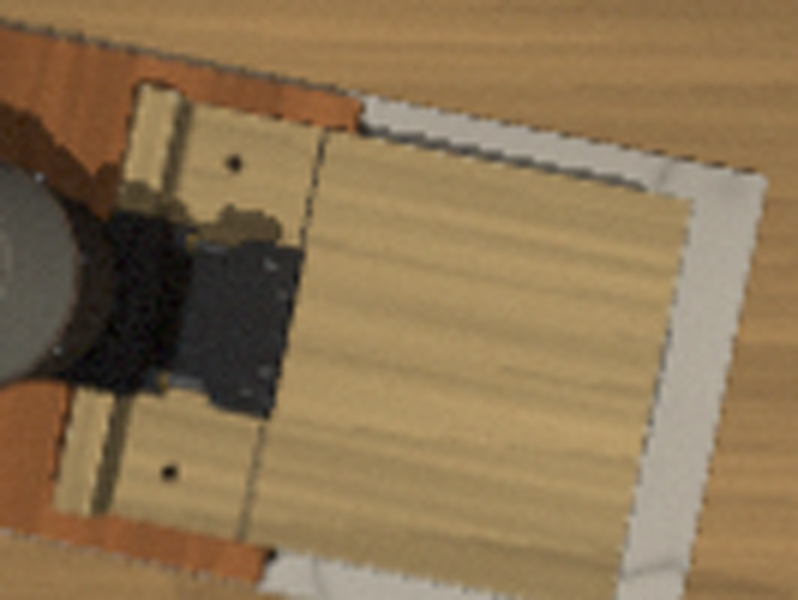

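View pics/l.png

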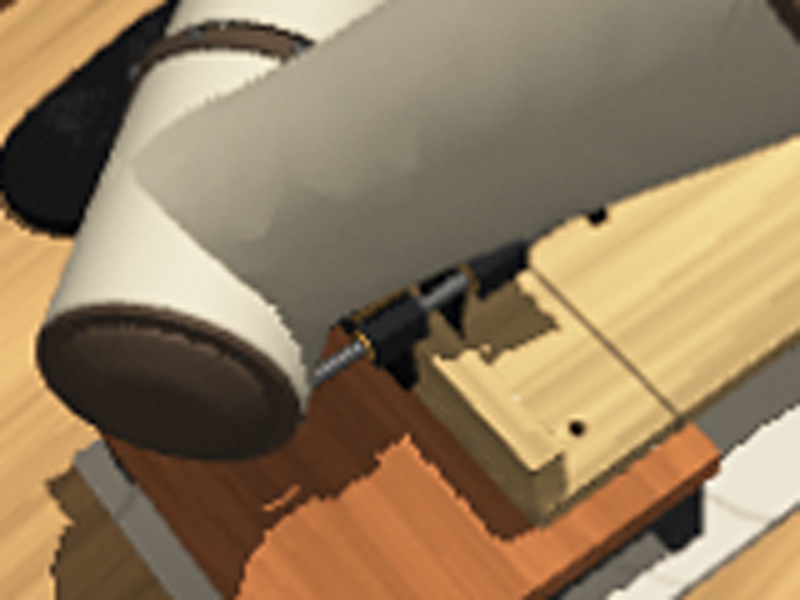

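Top crop: the line runs (325,132) to (243,540), the cap's front corners are near (363,97) and (262,585), and the slab's front edge runs (766,178) to (687,585). Side crop: the line end is at (683,418) and the cap's near front corner at (718,460). Board, grip and cover side look sound. Next, compute the remaining travel.

```bash
python3 - <<'E'
from h import *
c=capture('top');d=capture('side')
th=np.radians(9.4);n=np.array([-np.sin(th),-np.cos(th)]);t=np.array([np.cos(th),-np.sin(th)])
f=lambda u,v:(130+u/6-.42,160+v/6-.42); g=lambda u,v:(110+u/5-.4,190+v/5-.4)
def s(q,k,name,p,z):
    P=atz(q,k(*p),z)[:2]*1000; print(name,np.round(P,1),'along',round(P@n,1),'lat',round(P@t,1))
for p in((325,132),(243,540)): s(c,f,'T line',p,.107)
for p in((363,97),(264,583)): s(c,f,'T cap',p,.092); s(c,f,'T cap low',p,.074)
for p in((766,178),(687,585)): s(c,f,'T slab-200',p,.012)
for p in((692,200),): s(c,f,'T board front',p,.107)
s(d,g,'S line end',(683,418),.107); s(d,g,'S cap corner',(718,460),.092)
P=np.array(sense()['tcp_pos'][:2])*1000;print('tcp line',P@n+73,'lat',P@t)
# refine cap front and line along scan rows in top image: print gray profile across the edge
I=cv2.cvtColor(c['img'],cv2.COLOR_RGB2LAB).astype(int)
for r in(178,180): print(r,[tuple(I[r,x]) for x in range(186,196)])
for r in(254,256): print(r,[tuple(I[r,x]) for x in range(170,180)])
E
```

```text
T line [588.   37.5] along -133.0 lat 574.0
T line [393.1  68.8] along -132.1 lat 376.6
T cap [607.2  22.2] along -121.1 lat 595.4
T cap low [609.4  25. ] along -124.2 lat 597.1
T cap [372.   60.8] along -120.8 lat 357.1
T cap low [370.6  64.1] along -123.8 lat 355.2
T slab-200 [ 580.9 -174.9] along 77.7 lat 601.7
T slab-200 [ 372.  -140.6] along 77.9 lat 389.9
T board front [ 560.6 -138.8] along 45.3 lat 575.7
S line end [389.   71.5] along -134.1 lat 372.1
S cap corner [367.7  71.5] along -130.6 lat 351.1
tcp line -135.1941564987507 lat 475.8668913153889
178 [(np.int64(116), np.int64(145), np.int64(160)), (np.int64(112), np.int64(144), np.int64(158)), (np.int64(109), np.int64(146), np.int64(158)), (np.int64(104), np.int64(143), np.int64(156)), (np.int64(92), np.int64(135), np.int64(144)), (np.int64(168), np.int64(129), np.int64(136)), (np.int64(168), np.int64(128), np.int64(137)), (np.int64(170), np.int64(128), np.int64(136)), (np.int64(169), np.int64(128), np.int64(136)), (np.int64(170), np.int64(129), np.int64(136))]
180 [(np.int64(114), np.int64(145), np.int64(157)), (np.int64(1
[... 658 characters left out ...]
(162), np.int64(128), np.int64(135)), (np.int64(176), np.int64(128), np.int64(135)), (np.int64(177), np.int64(127), np.int64(137)), (np.int64(175), np.int64(128), np.int64(137)), (np.int64(177), np.int64(128), np.int64(136))]
256 [(np.int64(121), np.int64(142), np.int64(157)), (np.int64(119), np.int64(143), np.int64(160)), (np.int64(103), np.int64(144), np.int64(156)), (np.int64(103), np.int64(136), np.int64(143)), (np.int64(150), np.int64(129), np.int64(136)), (np.int64(176), np.int64(128), np.int64(136)), (np.int64(175), np.int64(128), np.int64(136)), (np.int64(175), np.int64(128), np.int64(136)), (np.int64(176), np.int64(129), np.int64(135)), (np.int64(175), np.int64(128), np.int64(135))]
```

```bash
python3 - <<'E'
from h import *
d=capture('side');I=cv2.cvtColor(d['img'],cv2.COLOR_RGB2LAB).astype(int)
for r in range(272,300): print(r,' '.join(f"{I[r,x,0]:3d}/{I[r,x,1]-128:2d}" for x in range(242,260)))
th=np.radians(9.4);n=np.array([-np.sin(th),-np.cos(th)]);t=np.array([np.cos(th),-np.sin(th)])
for a in(-123.5,-129):
  for z in(.092,.074):
    q=a*n+356*t; print(a,z,proj(d,[q[0]/1000,q[1]/1000,z]))
# slab front near corner and rear corner in side: predicted for along=-123.5
for a,l in((76.5,346),(76.5,606),(-353.5,346)):
    q=a*n+l*t; print('slab',proj(d,[q[0]/1000,q[1]/1000,.012]))
E
```

```text
272 186/ 4 182/ 4 130/ 4 141/ 4 145/ 5 109/ 4  95/ 4  89/ 3  95/ 2 107/ 1 116/ 0 116/ 0 115/ 0 114/ 0 115/ 1 114/ 1 113/ 0 113/ 1
273 190/ 5 197/ 5 164/ 5  99/ 4  85/ 3  89/ 3  91/ 2 100/ 1 112/ 1 116/ 0 116/ 0 115/ 0 112/ 1 114/ 1 114/ 1 113/ 1 114/ 1 114/ 1
274 194/ 5 167/ 5 119/ 4  73/ 2  72/ 1 107/10 115/ 8 113/ 2 114/-1 115/ 0 115/-1 114/ 0 114/ 0 113/ 1 113/ 1 115/ 0 114/ 1 114/ 1
275 162/ 5  91/ 3  85/ 3  62/ 1  90/11 142/23 152/26 129/14 114/ 1 115/ 1 115/ 0 114/ 0 113/ 1 114/ 0 114/ 1 114/ 0 114/ 1 113/ 0
276 102/ 3  86/ 3  96/ 6 107/15 138/24 156/25 157/27 152/26 129/14 113/ 1 116/-1 114/ 0 114/ 0 113/ 1 115/ 0 114/ 0 113/ 0 111/ 0
277  87/ 2 107/11 147/23 160/26 158/26 156/25 155/25 156/26 153/25 129/13 113/ 1 115/-1 116/ 0 114/ 1 113/ 0 112/ 1 109/ 0 102/ 1
278 106/10 146/23 163/26 161/27 161/26 156/26 155/25 155/26 153/26 152/27 129/15 113/ 1 114/ 0 114/ 0 111/ 0 105/ 1 100/ 0 205/ 1
279 152/26 158/26 161/26 161/25 161/26 159/26 155/26 155/26 155/26 155/27 146/23 124/ 8 113/-1 110/ 1 103/ 0 208/ 1 236/-1 236/-1
280 150/26 154/25 158/25 160/25 160/26 160/25 159/26 156/25 
[... 2098 characters left out ...]
-1 233/-1 232/ 0 232/-1 232/ 0 233/-1 234/-1 237/-1
297  27/-2  25/ 0  28/ 0  31/ 0  27/ 2  23/ 0  63/ 1 131/ 1 195/ 0 230/-1 233/ 0 233/-1 232/-1 233/-1 233/-1 234/-1 237/-1 226/ 0
298  60/-1  26/ 0  27/ 0  30/-1  24/ 0  63/ 1 163/ 1 229/ 1 238/-1 235/-1 233/-1 232/ 0 233/-1 234/-1 234/-1 235/-2 217/ 0 153/ 0
299 102/ 1  53/ 0  16/ 0  17/ 0  63/ 1 163/ 1 228/ 1 238/-1 234/-1 233/-1 232/-1 232/ 0 234/-1 235/-1 227/ 0 202/ 1 143/ 1 133/ 5
-123.5 0.092 [254.13164304 278.52900656]
-123.5 0.074 [254.10569355 282.47649741]
-129 0.092 [252.35527483 279.85061801]
-129 0.074 [252.35354106 283.78806546]
slab [312.84345029 254.27788963]
slab [249.92790926 199.45856803]
slab [180.56714006 355.58446086]
```

```bash
python3 - <<'E'
from h import *
th=np.radians(9.4);n=np.array([-np.sin(th),-np.cos(th)]);t=np.array([np.cos(th),-np.sin(th)])
def al(q,p,z): P=atz(q,p,z)[:2]*1000; return np.round([P@n,P@t],1)
d=capture('side');c=capture('top')
for y,x in((275,249.),(276,250.),(277,251.),(278,252.),(280,253.2)): print('S cap',al(d,(x,y),.092))
L=d['img'].astype(int).sum(2)
for r in range(252,273,3):
    x0=int(244.2-(272-r)*1.0); w=L[r,x0-5:x0+6]; k=w.argmin(); print('S line',r,x0-5+k,al(d,(x0-5+k,r),.107),w.tolist())
L=c['img'].astype(int).sum(2)
for r in(184,188,192,196,232,236,240,244,248):
    x0=int(round(183.7-(r-181.6)*.2)); w=L[r,x0-4:x0+5]; k=w.argmin(); print('T line',r,al(c,(x0-4+k,r),.107),w.tolist())
for x,y in((188.7,180),(189.7,178),(172.7,254),(172.4,256)): print('T cap',al(c,(x,y),.092))
E
```

```text
S cap [-126.4  371.2]
S cap [-126.4  367.6]
S cap [-126.4  364. ]
S cap [-126.4  360.4]
S cap [-127.8  354.4]
S line 252 225 [-134.5  451.2] [433, 524, 594, 591, 555, 405, 390, 548, 594, 596, 596]
S line 255 228 [-134.4  439.6] [518, 593, 595, 600, 563, 420, 396, 532, 563, 550, 553]
S line 258 231 [-134.3  428.2] [560, 547, 550, 563, 536, 389, 355, 482, 528, 526, 528]
S line 261 234 [-134.3  416.9] [517, 519, 527, 541, 518, 385, 359, 513, 564, 550, 540]
S line 264 237 [-134.2  405.7] [560, 552, 546, 544, 521, 393, 358, 530, 594, 587, 573]
S line 267 239 [-135.9  396.1] [583, 589, 585, 578, 539, 372, 381, 533, 570, 574, 557]
S line 270 242 [-135.9  385.2] [553, 565, 573, 568, 497, 324, 333, 469, 504, 506, 521]
T line 184 [-133.7  566.8] [380, 383, 377, 389, 210, 370, 388, 397, 396]
T line 188 [-134.1  555. ] [390, 389, 387, 394, 279, 373, 399, 389, 378]
T line 192 [-131.8  543.7] [391, 394, 402, 329, 328, 399, 405, 413, 412]
T line 196 [-132.2  531.9] [403, 405, 408, 340, 326, 397, 395, 400, 397]
T line 232 [-133.9  427. ] [364, 358, 361, 287, 326, 366, 380, 375, 377]
T line 236 [-134.4  415.3] [378, 384, 393, 307, 342, 390, 385, 383, 382]
T line 240 [-134.9  403.7] [403, 403, 414, 321, 353, 408, 402, 391, 383]
T line 244 [-132.7  392.6] [396, 397, 386, 345, 323, 365, 386, 377, 373]
T line 248 [-133.2  380.9] [350, 348, 354, 317, 269, 312, 343, 340, 333]
T cap [-122.5  582.5]
T cap [-120.8  588.7]
T cap [-124.8  364.3]
T cap [-124.5  358.5]
```

Side gives 8.4 mm left and top gives 10.1, so use 9.2. Centring is within 1 mm and yaw matches.

>>> {"name": "step_arm", "arguments": {"linear": [[0,-2,0.3],[0,-3,0.3],[0,-2.5,0],[0,-1.5,0],[0,0,0],[0,0,0],[0,0,0]], "delta_rot": [[0,0,0],[0,0,0],[0,0,0],[0,0,0],[0,0,0],[0,0,0],[0,0,0]], "grip": [12,12,12,12,12,12,12]}}

```text
time_s: 20.27
tcp_pos: [0.5029, 0.1198, 0.1116]
ee_rot: [[-0.987, 0.162, 0.008], [0.162, 0.987, 0.005], [-0.007, 0.006, -1.0]]
wrist_force: [1.0, 9.1, 9.8]
gripper_width: 0.204
gripper_force: 30.0
```

```bash
cat > m.py <<'E'
from h import *
th=np.radians(9.4);n=np.array([-np.sin(th),-np.cos(th)]);t=np.array([np.cos(th),-np.sin(th)])
def al(q,p,z): P=atz(q,p,z)[:2]*1000; return [P@n,P@t]
go(501.5,118.6,111.5,80.6)
P=np.array(sense()['tcp_pos'][:2])*1000;a0=P@n+73;print('tcp line',a0)
d=capture('side');c=capture('top')
for nm,q,ls,b in(('S',d,range(385,450,8),.6),('T',c,list(range(385,430,8))+list(range(530,566,8)),1.9)):
    L=q['img'].astype(float).sum(2).astype('float32'); off=np.arange(-8,8.1,.25); R=[]
    for l in ls:
        pts=np.array([proj(q,np.r_[((a0+b+o)*n+l*t)/1000,.107]) for o in off],np.float32)
        w=cv2.remap(L,pts[:,:1],pts[:,1:],cv2.INTER_LINEAR)[:,0]; w=np.median(w)-w; w[w<.5*w.max()]=0
        R.append([l,a0+b+(w*off).sum()/w.sum()])
    R=np.array(R); k=np.polyfit(R[:,0],R[:,1],1); print(nm,np.round(R[:,1],1),'median',np.median(R[:,1]),'slope rad',k[0])
E
python3 m.py
```

```text
t 20.275 tcp [502.9 119.8 111.6] yaw_y 80.67 z [ 0.008  0.005 -1.   ] shift [ 1.2 -1.5  0. ] ('rotz rad', np.float64(0.0012)) F [1.  9.1 9.8] w 0.2037643873827601 30.036836143699475
tcp line -127.36980337186478
S [-127.5 -127.7 -127.9 -127.9 -127.9 -127.8 -127.5 -127.5 -127.5] median -127.72805112382188 slope rad 0.003421646615660446
T [-125.6 -126.  -125.7 -126.4 -125.6 -125.6 -126.  -124.9 -126.  -125.1
 -125.5] median -125.64169577057227 slope rad 0.002322342772827552
```

About 1.9 mm remains.

>>> {"name": "step_arm", "arguments": {"linear": [[0,-1.5,0],[0,-1,0],[0,0,0],[0,0,0],[0,0,0]], "delta_rot": [[0,0,0],[0,0,0],[0,0,0],[0,0,0],[0,0,0]], "grip": [12,12,12,12,12]}}

```text
time_s: 21.0
tcp_pos: [0.5026, 0.1175, 0.1116]
ee_rot: [[-0.987, 0.162, 0.008], [0.162, 0.987, 0.005], [-0.007, 0.006, -1.0]]
wrist_force: [1.5, 8.9, 8.7]
gripper_width: 0.202
gripper_force: 30.0
```

```bash
python3 m.py
```

```text
t 21.0 tcp [502.6 117.5 111.6] yaw_y 80.67 z [ 0.008  0.005 -1.   ] shift [1.3 0.9 0.1] ('rotz rad', np.float64(0.0013)) F [1.5 8.9 8.7] w 0.20203627976735036 30.030176644795574
tcp line -125.04267071474013
S [-125.6 -125.6 -125.5 -125.4 -125.1 -124.7 -124.6 -124.6 -124.7] median -125.06904502284034 slope rad 0.01867097118381336
T [-123.6 -123.1 -123.4 -123.8 -122.7 -123.7 -123.  -123.1 -123.3 -122.6
 -123.5] median -123.30606868220846 slope rad 0.0019447527700358416
```

The line is within about 1.3 mm of the edge in both cameras. Hold still for half a second, then hand in.

>>> {"name": "step_arm", "arguments": {"linear": [[0,0,0],[0,0,0],[0,0,0],[0,0,0],[0,0,0]], "delta_rot": [[0,0,0],[0,0,0],[0,0,0],[0,0,0],[0,0,0]], "grip": [12,12,12,12,12]}}

```text
time_s: 21.72
tcp_pos: [0.5026, 0.1175, 0.1116]
ee_rot: [[-0.987, 0.162, 0.008], [0.162, 0.987, 0.005], [-0.007, 0.006, -1.0]]
wrist_force: [1.0, 8.9, 9.7]
gripper_width: 0.205
gripper_force: 30.0
```

```bash
python3 -c "
from h import *
print(finish_job())"
```

```text
the job is handed in; nothing more can be done
None
```

The job is handed in at about 22 s; no verdict came back. The cover is seated over both pins, and the board is held pressed flat, its pencil line measured within about 1.3 mm of the pedestal's edge, square and centred.

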